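# Set the braked slider of the core-length rail to its marked stop

## Robot

A 7-joint arm with a two-finger parallel gripper is mounted at the origin on a cart in front of the work surface, level with it; the furniture and walls round the work are solid. World frame = base frame: x ahead of the robot, y to its left, z up, the work surface at z = 0. Lengths are in m, angles in rad, forces in N, time in s.
With the tool pointing down it reaches from about 0.4 to 0.85 m from the base axis. Payload 4.5 kg.
Tool frame: the origin (TCP) lies on the centre line of the jaws, within the pads' length; the fingertips stand 14 mm ahead of it and the grasp point (between the pads) lies 5 mm behind it (r.tcp_to_tips is the z of the fingertips in the tool frame, in m); z points along the fingers, y is the direction in which the jaws open and shut (so a half turn about z gives the same grasp; the last joint's range is limited). The gripper opens to 88 mm and grips with 3 to 60 N. Pads are 18 mm wide; open, the fingers measure 123 mm over their backs; the gripper's body (75 mm by 187 mm) begins 45 mm behind the grasp point.
Start: joints at [1.188, 0.689, -0.195, 1.565, 0.157, 0.902, -0.215], TCP at [0.253, -0.572, 0.253] pointing down, gripper open.
Joint ranges: [-3.01, 3.01], [-0.46, 2.08], [-1.47, 1.51], [0.13, 2.56], [-1, 4.14], [0.04, 2.09], [-2.66, 2.66]. Speed limits (rad/s): [2.57, 2.57, 3.14, 3.14, 3.14, 3.14, 3.14].

## Interface

Orientations are given as a unit quaternion [x, y, z, w].
In Python, from plant import r, viewer gives the robot as it stands.
- The arm moves only by the shell command python3 -m inch 'ROWS' [FORCE]. ROWS is JSON, a list of rows, each a list of 3 entries, a list of its own where there are three numbers: the closure, from 0 (fully open) to 1 (shut), then the shift along the tool's x, y, z in cm, then the turn about the tool's z in degrees. In form: [[fingers, [x, y, z], yaw], ...]. A call has 1 to 20 rows; each row is the pose to reach, as a shift and turn from the pose commanded when the call began, along the tool's axes at that moment; what a row does not reach only later rows make up. A row lasts 1/10 s, in which the tool goes at most 50 mm and 8.59 degrees, less where a joint would pass 70% of its speed; a pose out of reach is approached as far as the arm can. A call with a gripper value outside its range is refused whole. The fingers move at their own pace and stop on an object; FORCE is the grip in N (left out, the last holds). Time passes only in rows, so rows that repeat a pose let the fingers close. It gives the time, the measured TCP pose, the force and the opening at its end, in the units of the state.
- r.get_state(): the state, without advancing time (a new reading comes with each control period).
- viewer.snapshot(name): name is "scene" or "side" or "wrist"; returns the picture (384x512x3 uint8, red, green, blue); there is no depth.
- viewer.camera_params(name): a dict with "intrinsics" (3x3 intrinsics, pixels), "world_to_cam" (4x4, takes a point from world to camera coordinates). Camera axes: x right, y up, looking along -z (the intrinsics and any distortion apply to the point x, -y, -z); pixel columns grow to the right and rows downward; lengths in m; the calibration is good to about 2 mm. A picture is of the moment at which its call begins: read the wrist's pose just before it. camera_params takes no time and is no camera call; for the wrist camera it gives the pose at the moment of the call.
- r.finish_job(): hands the job in, once; it reports no verdict.
Trained networks look in the newest picture that a camera, given by its name, has taken for a name from the list of things; names that differ only in an ending like _2 or _b are one class to them, and where a whole thing is asked for, a point or a joint stands for the part that bears it (a point fixed in the world has none). Each returns a list of dicts, best first, with "p" (0 to 1); they miss things now and then, are a little off and sometimes report something else, mostly with a low value. They report only what shows in the picture. A call takes as long as a camera call.
- viewer.outline_of(camera, name): "pixels" (384x512 bool, what is visible of it) and "bbox" ([left, top, width, height] in pixels, round what is visible of it).
The state is a dict: "clock": time; "q": joint angles; "qd": joint speeds; "joint_torque": joint torques, N m; "tool_pos": TCP position; "eef_rot": TCP orientation; "contact_force": force on the tool from outside, world axes, zero at the start; "moment": the same for the moment, N m; "opening": opening from 0.0 (shut) to 1.0 (fully open).
Only numpy, scipy, OpenCV 4.12 (cv2) and the standard library are available. Lean on these libraries where they do the work, as an engineer would, in place of code of your own. Each camera call takes 0.05 s, during which the arm holds its last target.

## Task

On the core-length rail on the bench, set the slider to the marked stop, the one that carries an upright pointed pin: with a fingertip press down the black plate in the slider's middle to free its brake, push the slider along, still pressed, until it rests against that stop, then let go so that the brake holds it there. Never force the slider along with its brake on. Pick nothing up, and leave the loose things round the rail where they stand.

Things in the scene. Friction and masses are not known exactly. Their poses are not given: they have to be found in the camera images.
- rail: low slotted aluminium rail fixed to the bench, 340 mm long, 56 mm wide, its top 30 mm above the bench; origin on the bench under the rail's middle; the rail runs along its own y axis (roughly left-right), +x points away from the robot
- slider_mid (a point): middle of the slider, on the rail's centre line, 40 mm above the bench. The slider is a low aluminium frame, 84 mm long along the rail (its end faces lie 42 mm either side of this point), 61 mm wide, its end blocks reaching 48 mm above the bench; a thin steel blade, 55 mm out from the centre line at most and low (under 36 mm), sticks out to the robot's side
- plate_top (a point): middle of the top face of the black brake plate in the slider's middle, 56 mm above the bench when up. The plate is 26 mm across the rail and 62 mm along it; a ridge 5 mm high and 6 mm wide stands at each end along the rail, leaving a 50 mm long dip for the finger. It is the highest part of the slider and travels 5 mm straight down on a spring: about 9 N start it down, about 11.5 N at the bottom; it springs up when let go. The axes are those of the rail
- brake_plate (a joint): how far the plate is pressed down, m: 0 up (brake on, steel shoe pressing under the rail: the slider resists pushes up to about 10 N), 0.005 fully down; from about 0.001 down the brake is off and about 1 N moves the slider slowly. It must be kept down while the slider moves
- slider (a joint): position of the slider along the rail, m: 0 in the rail's middle, growing towards the rail's +y (left) end
- marked_stop_mid (a point): middle of the marked stop, on the rail's centre line, 40 mm above the bench. A steel block clamped across the rail, 18 mm along the rail (its faces lie 9 mm either side of this point), 62 mm across, top at 48 mm; on its top an upright pointed steel pin, 17 mm thick, up to 86 mm above the bench. It does not move. It may be at the left or at the right of the slider. When the slider rests against it, slider_mid is 51 mm from this point
- plain_stop_mid (a point): middle of the other stop, the same block with a bare flat top (no pin), on the opposite side of the slider; not the one wanted
- cutter_ring: bystander: grey metal ring, 68 mm across, 30 mm high, standing loose behind the rail; origin under its centre
- tin: bystander: round metal tin with lid, 64 mm across, 37 mm high, loose behind the rail; origin under its centre
- weight: bystander: flat slotted black weight, 62 mm across, 14 mm high, loose just past the right end of the rail; origin under its centre
- cap: bystander: pale solid disc, 50 mm across, 22 mm high, loose just past the left end of the rail; origin under its centre
- coupling: bystander: cream plastic tube, 56 mm across, 62 mm high, standing loose to the right of the weight, farther from the rail; origin under its centre

How it is judged:
On the way, in this order (a step that is already met when the one before it is completed fails the run):
1. the brake plate is pressed down while the slider is still away from the marked stop (value of joint brake_plate above 0.0012 m and not (horizontal distance between slider_mid and marked_stop_mid below 0.053 m)), for 0.1 s.
2. the slider rests against the marked stop with the plate still pressed (horizontal distance between slider_mid and marked_stop_mid below 0.053 m and value of joint brake_plate above 0.0008 m), for 0.05 s.
At the end, for the whole second after the job is handed in: the slider stands at rest against the marked stop (gap under 2 mm), the brake plate is up again, and the loose things have moved less than 15 mm (horizontal distance between slider_mid and marked_stop_mid below 0.053 m and value of joint brake_plate below 0.0007 m and velocity of joint slider between -0.005 and 0.005 m/s and distance of each of cutter_ring, tin, weight, cap, coupling from where it was at the start of the episode below 0.015 m); the robot touches nothing.
It fails at once if the slider is forced along while its brake is on (plate not pressed) (value of joint brake_plate below 0.0003 m and (velocity of joint slider above 0.012 m/s or velocity of joint slider below -0.012 m/s)).
It fails at once if a loose bystander is lifted or shifted by 15 mm or more (distance of any of cutter_ring, tin, weight, cap, coupling from where it was at the start of the episode above 0.015 m).
It also fails if it takes over 35 s, if anything falls off the work surface, if the arm or the gripper's body presses on something with over 40 N, if the wrist force passes 120 N, or if a joint passes its speed limit or range.

## Working session

There is one attempt and no reset: what is moved stays moved. The work goes in short steps, Python scripts to look and compute and a shell command to move; the robot and the scene stay as the last step left them, time stands still between calls to the robot, and variables do not carry over. Pictures are saved under pics/ and viewed, and the job is handed in when it is done.

```bash
ls; mkdir -p pics
python3 - <<'E'
from plant import r, viewer
import cv2
s=r.get_state();print(s['clock'],s['tool_pos'],s['eef_rot'],s['opening'],s['contact_force'],r.tcp_to_tips)
for n in ['scene','side']:
    im=viewer.snapshot(n);cv2.imwrite(f'pics/{n}0.png',im[:,:,::-1])
    for k in ['slider_mid','plate_top','marked_stop_mid','rail','plain_stop_mid']:
        try:
            for o in viewer.outline_of(n,k)[:2]: print(n,k,round(o['p'],2),o['bbox'])
        except Exception as e: print(n,k,e)
E
```

```text
pics
0.0 [ 0.25277156 -0.57094534  0.25190032] [ 9.78354928e-01  2.06931835e-01 -2.36575294e-04 -8.90798949e-04] 0.9995451355697174 [ 0.69367939  0.37482348 -0.12822385] 0.014
scene slider_mid 0.77 [211.5, 182.6, 45.0, 38.0]
scene plate_top 0.64 [226.7, 186.9, 19.0, 22.2]
scene plate_top 0.3 [192.9, 162.4, 106.7, 103.4]
scene marked_stop_mid 0.53 [253.4, 219.5, 28.8, 26.2]
scene rail 0.57 [192.3, 164.2, 107.6, 100.0]
scene plain_stop_mid 0.58 [198.0, 170.3, 23.6, 19.5]
side slider_mid 0.67 [251.9, 204.0, 39.7, 30.7]
side plate_top 0.79 [258.6, 205.9, 20.7, 20.4]
side marked_stop_mid 0.68 [277.8, 182.5, 27.7, 28.0]
side rail 0.61 [228.9, 185.0, 79.7, 94.0]
side rail 0.46 [254.9, 202.4, 35.0, 32.3]
side plain_stop_mid 0.93 [237.8, 234.9, 29.7, 23.6]
```

Run:
```python
import cv2
for n,(x,y) in {'scene':(170,140),'side':(195,150)}.items():
    im=cv2.imread(f'pics/{n}0.png'); c=cv2.resize(im[y:y+140,x:x+160],None,fx=4.2,fy=4.2,interpolation=cv2.INTER_CUBIC);cv2.imwrite(f'pics/{n}0c.png',c)
```

```text
(no output)
```

View pics/scene0.png

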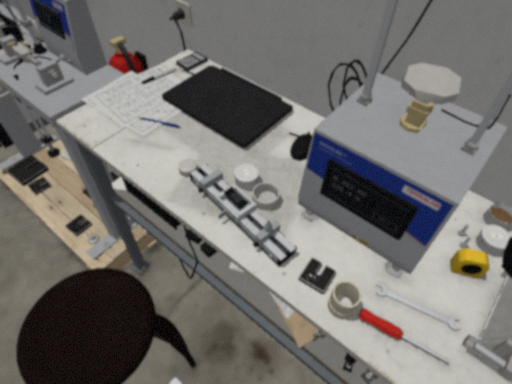

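View pics/scene0c.png

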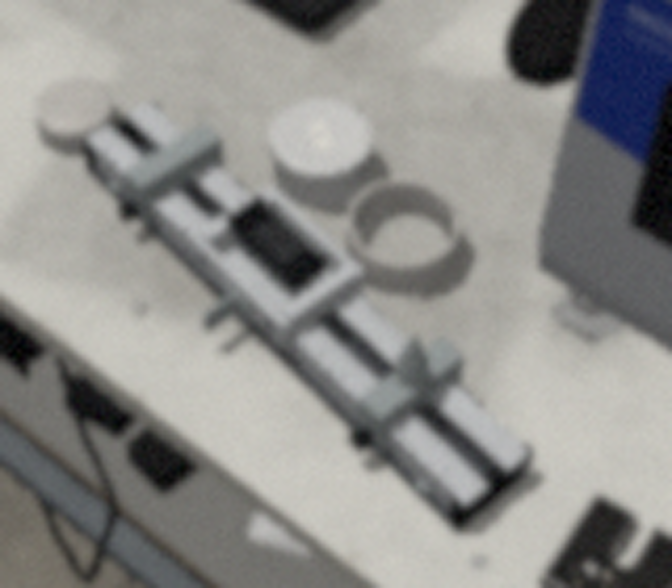

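View pics/side0c.png

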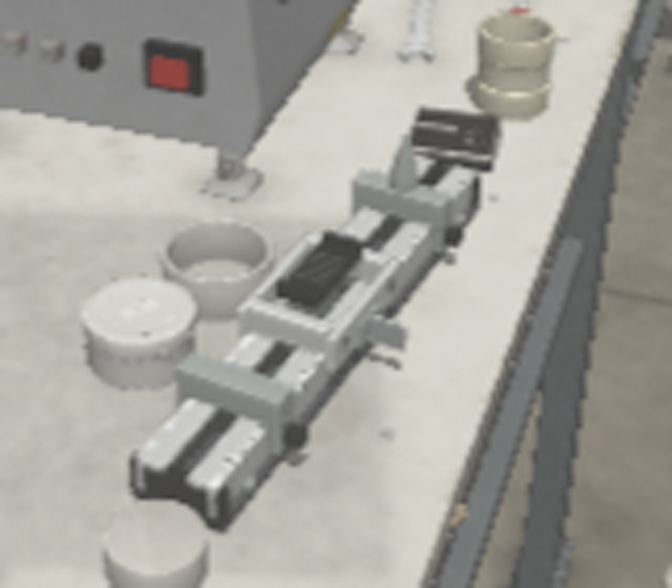

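```bash
cat > fit.py <<'E'
import numpy as np
from plant import r, viewer
from scipy.optimize import least_squares
def proj(cp,P):
    K=np.array(cp['intrinsics']);T=np.array(cp['world_to_cam'])
    c=T[:3,:3]@P+T[:3,3]; u=K@np.array([c[0],-c[1],-c[2]]); return u[:2]/u[2]
# each: cam, crop px, (frame, x, dy, z)
off={'scene':(170,140),'side':(195,150)}
obs=[('scene',(290,330),'s',-.0305,-.042,.048),('scene',(362,272),'s',.0305,-.042,.048),
('scene',(530,445),'r',.028,-.17,.03),('scene',(465,505),'r',-.028,-.17,.03),('scene',(88,130),'r',-.028,.17,.03),('scene',(150,103),'r',.028,.17,.03),
('scene',(413,338),'m',0,0,.086),
('side',(242,308),'s',.0305,.042,.048),('side',(325,335),'s',-.0305,.042,.048),
('side',(478,178),'r',-.028,-.17,.03),('side',(405,138),'m',0,0,.086),
('side',(135,460),'r',.028,.17,.03),('side',(222,495),'r',-.028,.17,.03),
('side',(180,362),'p',.031,.009,.048),('side',(290,392),'p',-.031,.009,.048)]
cps={n:viewer.camera_params(n) for n in off}
def pred(v,o):
    x,y,a,s,m,p=v; d={'s':s,'r':0,'m':m,'p':p}[o[2]]+o[4]
    c,sn=np.cos(a),np.sin(a)
    return proj(cps[o[0]],np.array([x+c*o[3]-sn*d,y+sn*o[3]+c*d,o[5]]))
def res(v):
    return np.concatenate([pred(v,o)-((np.array(o[1])+.5)/4.2-.5+off[o[0]]) for o in obs])
f=least_squares(res,[.5,0,0,0,-.1,.1],loss='soft_l1')
if __name__=='__main__':
    print(f.x.round(4)); 
    for o,q in zip(obs,f.fun.reshape(-1,2).round(1)): print(o[0],o[2:],q)
    x,y,a,s,m,p=f.x
    for n,d in dict(slider=s,marked=m,target=m+.051,plain=p).items(): print(n,round(x-np.sin(a)*d,4),round(y+np.cos(a)*d,4))
E
python3 fit.py
```

```text
[ 0.5022  0.3165 -0.1443  0.0083 -0.103   0.1003]
scene ('s', -0.0305, -0.042, 0.048) [-1.4 -0.9]
scene ('s', 0.0305, -0.042, 0.048) [ 1.1 -0.9]
scene ('r', 0.028, -0.17, 0.03) [ 0.7 -0.3]
scene ('r', -0.028, -0.17, 0.03) [-1.8  0.1]
scene ('r', -0.028, 0.17, 0.03) [-2.6  2.1]
scene ('r', 0.028, 0.17, 0.03) [-0.2 -1.6]
scene ('m', 0, 0, 0.086) [ 0.1 -0.9]
side ('s', 0.0305, 0.042, 0.048) [-0.6 -1.7]
side ('s', -0.0305, 0.042, 0.048) [ 3.2 -0.4]
side ('r', -0.028, -0.17, 0.03) [ 1.1 -1.4]
side ('m', 0, 0, 0.086) [ 0.2 -1.1]
side ('r', 0.028, 0.17, 0.03) [-1.8 -0.8]
side ('r', -0.028, 0.17, 0.03) [ 0.5 -0.2]
side ('p', 0.031, 0.009, 0.048) [ 0.9 -0.6]
side ('p', -0.031, 0.009, 0.048) [-0.5  1. ]
slider 0.5034 0.3247
marked 0.4874 0.2146
target 0.4947 0.2651
plain 0.5166 0.4158
```

```bash
cat > ray.py <<'E'
import numpy as np
from plant import viewer
def ray(cp,u,v,z):
    K=np.array(cp['intrinsics']);T=np.array(cp['world_to_cam'])
    d=np.linalg.solve(K,[u,v,1]);d=np.array([d[0],-d[1],-d[2]]);R=T[:3,:3]
    c=-R.T@T[:3,3];d=R.T@d;return c+d*(z-c[2])/d[2]
E
python3 - <<'E'
from ray import *
import numpy as np
cp=viewer.camera_params('scene')
for p in [(308,215),(395,268),(302,200),(410,262),(345,298),(267,195)]: print(p,ray(cp,*p,0).round(3))
T=np.array(cp['world_to_cam']);print(-T[:3,:3].T@T[:3,3])
from plant import r
s=r.get_state();x,y,z,w=s['eef_rot']
from scipy.spatial.transform import Rotation as Ro
R=Ro.from_quat(s['eef_rot']).as_matrix();print(R.round(3))
tgt=np.array([.503,.325,.20]);print('cm',(R.T@(tgt-s['tool_pos'])*100).round(2))
a=-.1443;print('yaw',np.degrees(np.arctan2(R[1,0],R[0,0])-a))
E
```

```text
(308, 215) [0.612 0.182 0.   ]
(395, 268) [ 0.618 -0.05   0.   ]
(302, 200) [0.641 0.221 0.   ]
(410, 262) [ 0.654 -0.069  0.   ]
(345, 298) [ 0.484 -0.001  0.   ]
(267, 195) [0.595 0.3   0.   ]
[ 0.09824195 -0.06106817  0.76034235]
[[ 0.914  0.405  0.   ]
 [ 0.405 -0.914 -0.   ]
 [ 0.     0.    -1.   ]]
cm [ 59.15 -71.85   5.27]
yaw 32.152672343623344
```

View pics/side0.png

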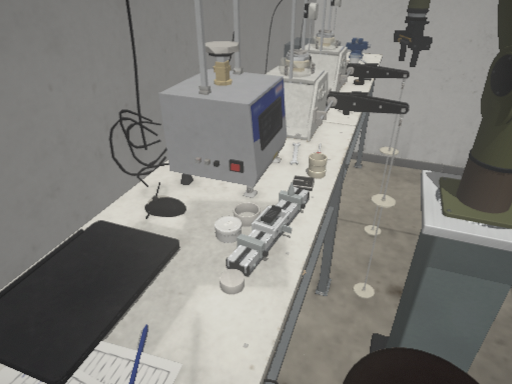

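```bash
python3 -m inch '[[1,[3,-3,0],2],[1,[6,-6,0],4],[1,[9,-9,0],6],[1,[12,-12,0],8],[1,[15,-15,0],10],[1,[18,-18,0],12],[1,[21,-21,0],14],[1,[24,-24,0],16],[1,[27,-27,0],18],[1,[30,-30,0],20],[1,[33,-33,0],22],[1,[36,-36,0],24],[1,[39,-39.5,0],26],[1,[39,-39.5,0],26],[1,[39,-39.5,0],26]]' 20
```

```text
clock: 2.1
tool_pos: [0.45, -0.0513, 0.2528]
eef_rot: [1.0, -0.017, 0.0, 0.0]
contact_force: [-0.3, -0.7, 0.4]
opening: 0.005
```

```bash
python3 -m inch '[[1,[0.3,-3,0],1],[1,[0.6,-7,0],2],[1,[1,-11,0],3],[1,[1.4,-15,0],4],[1,[1.8,-19,1],5],[1,[2.2,-23,2],6],[1,[2.6,-27,3],6.2],[1,[3,-31,4],6.2],[1,[3.4,-35,5],6.2],[1,[3.7,-37.7,5],6.2],[1,[3.7,-37.7,5],6.2],[1,[3.7,-37.7,5],6.2]]'
python3 - <<'E'
from plant import r, viewer
import cv2,numpy as np,pickle
cp=viewer.camera_params('wrist')
im={n:viewer.snapshot(n) for n in ['wrist','scene']}
pickle.dump((cp,im),open('w1.pkl','wb'))
cv2.imwrite('pics/w1.png',cv2.resize(im['wrist'],None,fx=1.5,fy=1.5)[:,:,::-1])
cv2.imwrite('pics/s1.png',cv2.resize(im['scene'][100:300,120:360],None,fx=3,fy=3)[:,:,::-1])
E
```

```text
clock: 3.3
tool_pos: [0.5015, 0.3207, 0.2025]
eef_rot: [0.997, -0.074, 0.0, 0.001]
contact_force: [0.6, -0.7, -0.3]
opening: 0.005
```

View pics/w1.png

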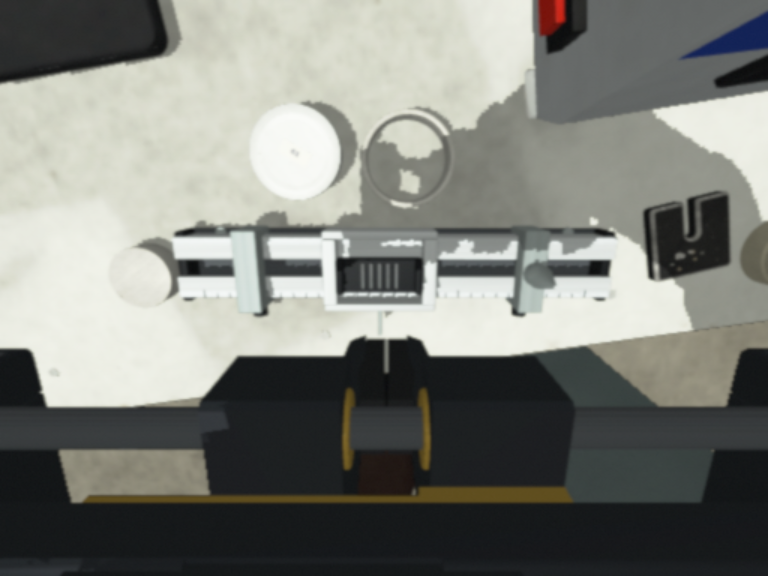

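View pics/s1.png

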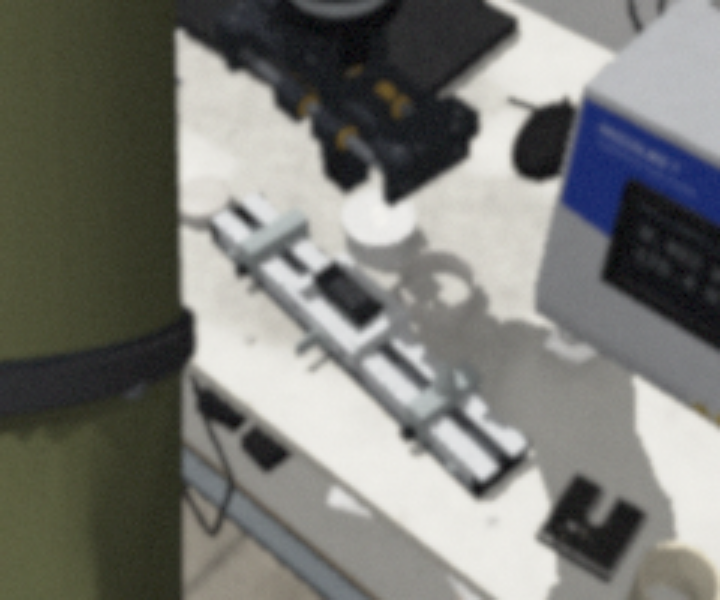

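Run:
```python
from ray import *
import pickle
from plant import r
cp,_=pickle.load(open('w1.pkl','rb'))
s=r.get_state();print(s['tool_pos'],s['eef_rot'])
a=-.1443
def g(n,u,v,z):
    p=ray(cp,u/1.5,v/1.5,z);d=p[:2]-[.5022,.3165];print(n,p.round(4),'rail x,y',round(np.cos(a)*d[0]+np.sin(a)*d[1],4),round(-np.sin(a)*d[0]+np.cos(a)*d[1],4))
for n,u,v,z in [('sLF',322,232,.048),('sRF',437,232,.048),('sLN',326,310,.048),('sRN',435,310,.048),
('plTL',338,258,.061),('plTR',422,258,.061),('plBL',338,293,.061),('plBR',422,292,.061),
('mLF',517,227,.048),('mLN',515,312,.048),('mRF',545,227,.048),('mRN',543,312,.048),
('rLF',175,233,.03),('rRF',615,234,.03),('rLN',176,297,.03),('rRN',614,297,.03)]: g(n,u,v,z)
```

```text
[0.501517   0.31967747 0.20282124] [ 9.97220441e-01 -7.45001504e-02  1.13158782e-04  1.05239509e-03]
sLF [0.5384 0.3605 0.048 ] rail x,y 0.0295 0.0488
sRF [0.5263 0.2792 0.048 ] rail x,y 0.0292 -0.0334
sLN [0.4803 0.3687 0.048 ] rail x,y -0.0292 0.0485
sRN [0.4681 0.2874 0.048 ] rail x,y -0.0295 -0.0337
plTL [0.5205 0.3507 0.061 ] rail x,y 0.0132 0.0365
plTR [0.5119 0.293  0.061 ] rail x,y 0.0129 -0.0219
plBL [0.4956 0.3552 0.061 ] rail x,y -0.0121 0.0374
plBR [0.4875 0.296  0.061 ] rail x,y -0.0116 -0.0224
mLF [0.5214 0.2224 0.048 ] rail x,y 0.0326 -0.0904
mLN [0.4576 0.2277 0.048 ] rail x,y -0.0314 -0.0943
mRF [0.5185 0.2026 0.048 ] rail x,y 0.0325 -0.1104
mRN [0.4544 0.2067 0.048 ] rail x,y -0.0315 -0.1155
rLF [0.5522 0.4741 0.03  ] rail x,y 0.0268 0.1631
rRF [0.5021 0.1432 0.03  ] rail x,y 0.0249 -0.1715
rLN [0.503  0.4879 0.03  ] rail x,y -0.0238 0.1697
rRN [0.4515 0.1437 0.03  ] rail x,y -0.0253 -0.1783
```

```bash
python3 -m inch '[[1,[0.1,-0.2,3],0.3],[1,[0.1,-0.4,6],0.3],[1,[0.1,-0.4,9],0.3],[1,[0.1,-0.4,11],0.3],[1,[0.1,-0.4,11.5],0.3],[1,[0.1,-0.4,11.5],0.3],[1,[0.1,-0.4,11.5],0.3]]'
python3 - <<'E'
from plant import r, viewer
import cv2,numpy as np,pickle
for i in range(3):
    s=r.get_state();print(s['clock'],s['tool_pos'],s['contact_force'])
    cp=viewer.camera_params('wrist')
    im=viewer.snapshot(['wrist','side','scene'][i])
    if i==0: pickle.dump((cp,im),open('w2.pkl','wb'))
    c=im if i==0 else im[140:290,170:330]
    cv2.imwrite('pics/b%d.png'%i,cv2.resize(c,None,fx=1.5 if i==0 else 4,fy=1.5 if i==0 else 4)[:,:,::-1])
E
```

```text
clock: 4.1
tool_pos: [0.5032, 0.3263, 0.0889]
eef_rot: [0.997, -0.076, 0.001, -0.0]
contact_force: [0.3, 0.4, -0.3]
opening: 0.007
4.1 [0.50322734 0.3262882  0.08893305] [ 0.34601947  0.4112892  -0.30916777]
4.15 [0.50325452 0.32663648 0.08912842] [ 0.41091022 -0.2155154  -0.28958017]
4.2 [0.50316283 0.32689432 0.08912175] [0.30522731 0.06404218 0.09173041]
```

View pics/b0.png

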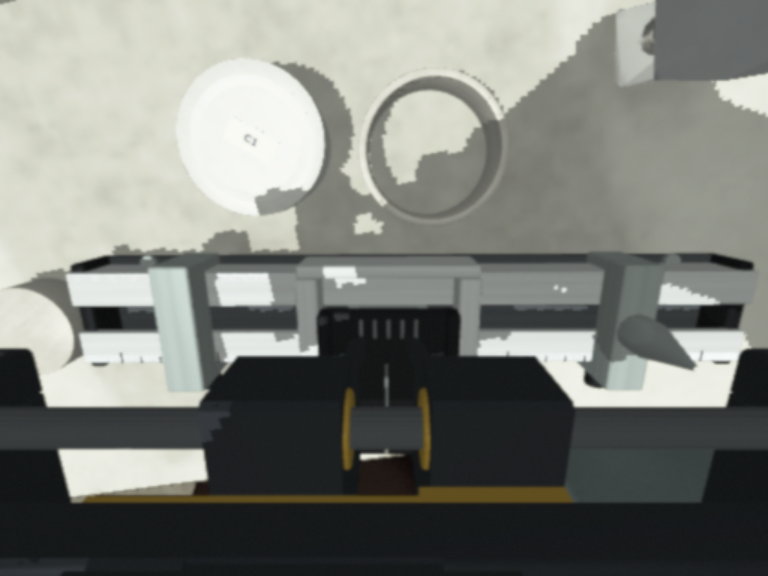

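View pics/b1.png

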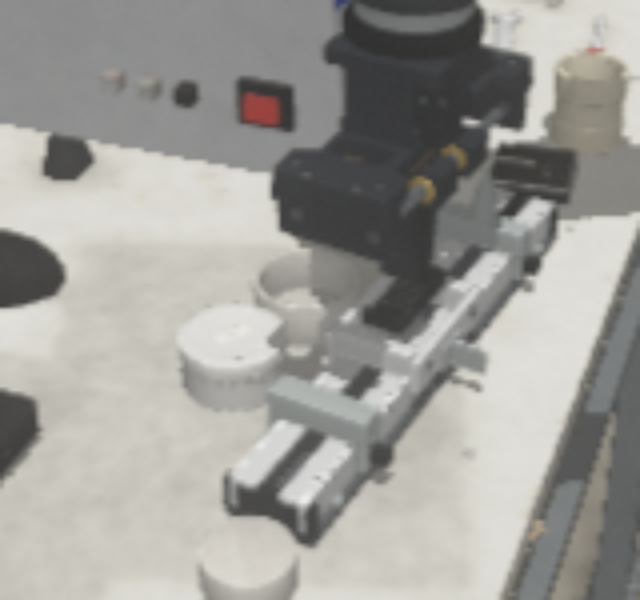

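View pics/b2.png

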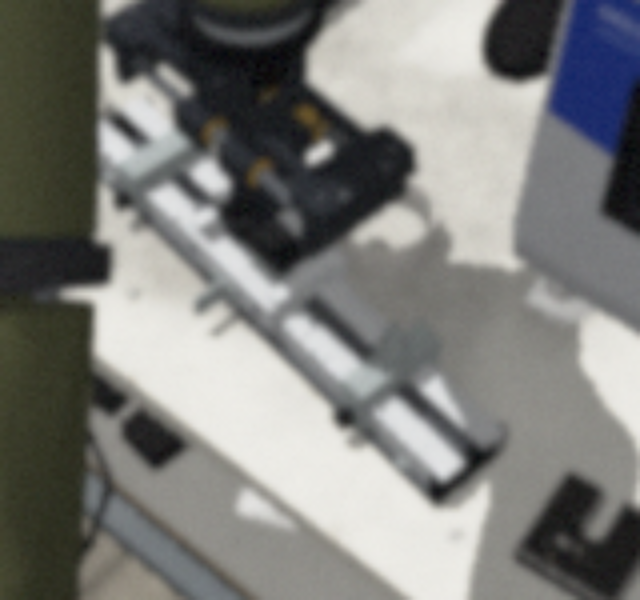

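```bash
python3 -m inch '[[1,[0,0,0.5],0],[1,[0,0,1],0],[1,[0,0,1.5],0],[1,[0,0,1.7],0],[1,[0,0,1.7],0]]'; python3 -m inch '[[1,[0,0,0.2],0],[1,[0,0,0.4],0],[1,[0,0,0.4],0],[1,[0,0,0.4],0]]'
```

```text
clock: 4.75
tool_pos: [0.5019, 0.3267, 0.0706]
eef_rot: [0.997, -0.075, -0.0, 0.0]
contact_force: [0.1, -0.5, -0.5]
opening: 0.005
clock: 5.15
tool_pos: [0.5021, 0.327, 0.0675]
eef_rot: [0.997, -0.075, -0.0, -0.0]
contact_force: [-2.5, -0.5, 10.0]
opening: 0.006
```

```bash
python3 -m inch '[[1,[0,0,0.1],0],[1,[0,0,0.2],0],[1,[0,0,0.2],0]]'
```

```text
clock: 5.45
tool_pos: [0.5021, 0.3271, 0.0657]
eef_rot: [0.997, -0.075, 0.0, -0.0]
contact_force: [-1.9, -0.5, 11.1]
opening: 0.009
```

```bash
python3 -m inch '[[1,[0,0.2,0],0],[1,[0,0.5,0],0],[1,[0,0.8,0],0],[1,[0,1.1,0],0],[1,[0,1.4,0],0],[1,[0,1.7,0],0],[1,[0,2,0],0],[1,[0,2,0],0]]'
python3 - <<'E'
from plant import r, viewer
import cv2
im=viewer.snapshot('wrist');cv2.imwrite('pics/c0.png',cv2.resize(im,None,fx=1.5,fy=1.5)[:,:,::-1])
E
```

```text
clock: 6.25
tool_pos: [0.4992, 0.3078, 0.0659]
eef_rot: [0.997, -0.075, 0.0, -0.001]
contact_force: [-1.6, -0.4, 10.1]
opening: 0.006
```

View pics/c0.png

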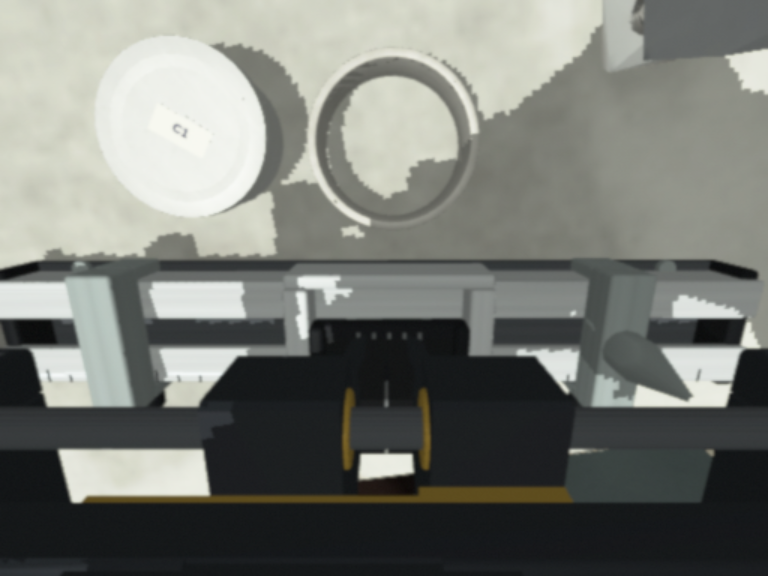

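The wrist view shows the slider travelled with the finger: the plate is still centred at column ~389, and the gap to the pinned stop (column ~585) has shrunk. I'll keep pushing.

```bash
python3 -m inch '[[1,[0,0.3,0],0],[1,[0,0.6,0],0],[1,[0,0.9,0],0],[1,[0,1.2,0],0],[1,[0,1.5,0],0],[1,[0,1.8,0],0],[1,[0,2.1,0],0],[1,[0,2.4,0],0],[1,[0,2.7,0],0],[1,[0,3,0],0],[1,[0,3.3,0],0],[1,[0,3.5,0],0],[1,[0,3.5,0],0]]'
python3 - <<'E'
from plant import r, viewer
import cv2
im=viewer.snapshot('wrist');cv2.imwrite('pics/c1.png',cv2.resize(im,None,fx=1.5,fy=1.5)[:,:,::-1])
E
```

```text
clock: 7.6
tool_pos: [0.4941, 0.2732, 0.0658]
eef_rot: [0.997, -0.075, 0.0, -0.001]
contact_force: [-1.7, 0.1, 11.8]
opening: 0.003
```

View pics/c1.png

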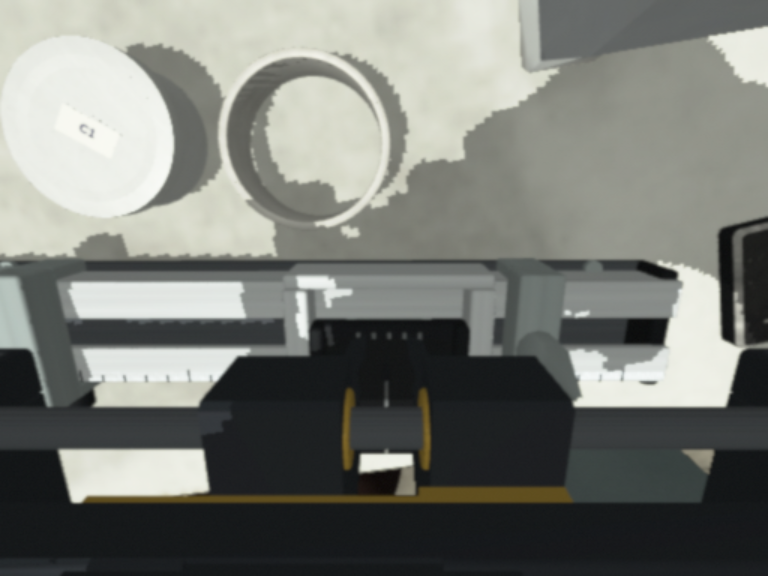

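Only a few mm are left (slider end at column ~494, stop face ~500).

```bash
python3 -m inch '[[1,[0,0.1,0],0],[1,[0,0.2,0],0],[1,[0,0.3,0],0],[1,[0,0.4,0],0],[1,[0,0.5,0],0],[1,[0,0.5,0],0]]'; python3 -m inch '[[1,[0,0.1,0],0],[1,[0,0.2,0],0],[1,[0,0.3,0],0],[1,[0,0.3,0],0]]'
python3 - <<'E'
from plant import r, viewer
import cv2
im=viewer.snapshot('wrist');cv2.imwrite('pics/c2.png',cv2.resize(im,None,fx=1.5,fy=1.5)[:,:,::-1])
E
```

```text
clock: 8.25
tool_pos: [0.4934, 0.2686, 0.0658]
eef_rot: [0.997, -0.075, 0.0, -0.001]
contact_force: [-2.3, 0.9, 10.8]
opening: 0.006
clock: 8.65
tool_pos: [0.4929, 0.2656, 0.0657]
eef_rot: [0.997, -0.075, 0.0, -0.001]
contact_force: [-2.1, 0.2, 11.4]
opening: 0.004
```

View pics/c2.png

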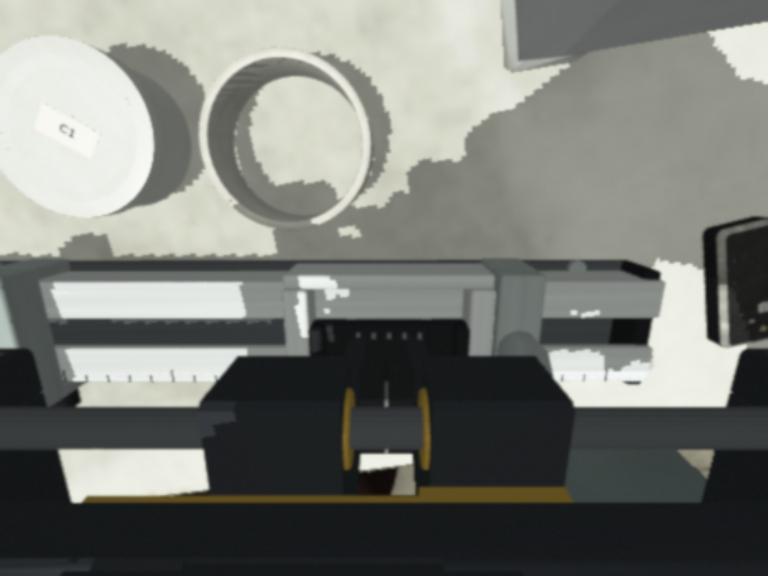

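The end blocks look as if they are touching at column ~494, but no reaction force shows yet. I'll push further until it does.

```bash
python3 -m inch '[[1,[0,0.1,0],0],[1,[0,0.2,0],0],[1,[0,0.3,0],0],[1,[0,0.3,0],0]]'; python3 -m inch '[[1,[0,0.1,0],0],[1,[0,0.2,0],0],[1,[0,0.3,0],0],[1,[0,0.3,0],0]]'
python3 - <<'E'
from plant import r, viewer
import cv2
im=viewer.snapshot('wrist');cv2.imwrite('pics/c3.png',cv2.resize(im,None,fx=1.5,fy=1.5)[:,:,::-1])
E
```

```text
clock: 9.1
tool_pos: [0.4927, 0.2645, 0.066]
eef_rot: [0.997, -0.074, 0.001, -0.002]
contact_force: [-1.5, 4.2, 11.3]
opening: 0.003
clock: 9.5
tool_pos: [0.4928, 0.264, 0.0662]
eef_rot: [0.997, -0.073, 0.002, -0.004]
contact_force: [-2.2, 8.1, 10.3]
opening: 0.006
```

View pics/c3.png

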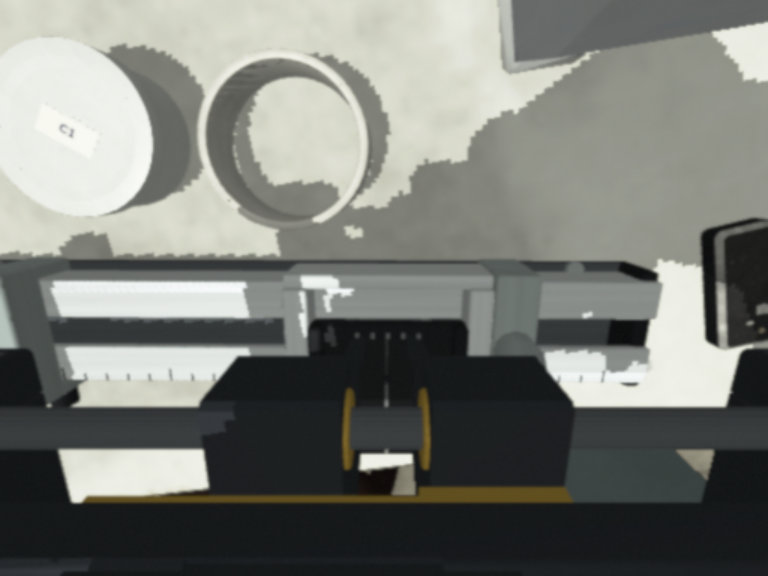

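The slider is seated: it stopped advancing and an 8 N side reaction built up. I'll ease off most of the side push, then lift straight up.

```bash
python3 -m inch '[[1,[0,-0.1,0],0],[1,[0,-0.2,0],0],[1,[0,-0.3,0],0],[1,[0,-0.3,0],0]]'; python3 -m inch '[[1,[0,-0,-0.2],0],[1,[0,0,-0.4],0],[1,[0,0,-0.6],0],[1,[0,0,-0.9],0],[1,[0,0,-1.4],0],[1,[0,0,-2.5],0],[1,[0,0,-5],0],[1,[0,0,-8],0],[1,[0,0,-11],0],[1,[0,0,-14],0],[1,[0,0,-14],0],[1,[0,0,-14],0]]'
python3 - <<'E'
from plant import r, viewer
import cv2,pickle
from ray import *
s=r.get_state();print(s['clock'],s['tool_pos'],s['contact_force'])
cp=viewer.camera_params('wrist')
im=viewer.snapshot('wrist');cv2.imwrite('pics/d0.png',cv2.resize(im,None,fx=1.5,fy=1.5)[:,:,::-1])
pickle.dump((cp,im),open('w3.pkl','wb'))
im=viewer.snapshot('side')[140:290,170:330];cv2.imwrite('pics/d1.png',cv2.resize(im,None,fx=4,fy=4)[:,:,::-1])
E
```

```text
clock: 9.95
tool_pos: [0.4928, 0.2643, 0.0659]
eef_rot: [0.997, -0.074, 0.001, -0.002]
contact_force: [-1.5, 3.4, 10.6]
opening: 0.005
clock: 11.15
tool_pos: [0.4925, 0.2614, 0.2055]
eef_rot: [0.997, -0.075, 0.001, -0.0]
contact_force: [-0.8, 0.1, -0.5]
opening: 0.006
11.15 [0.49248195 0.26140719 0.20548124] [-0.7875975   0.07234972 -0.53572636]
```

View pics/d0.png

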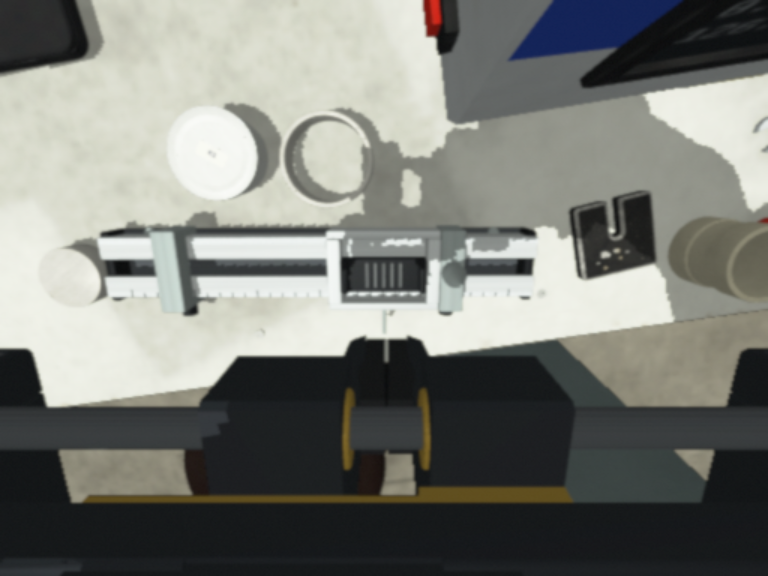

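View pics/d1.png

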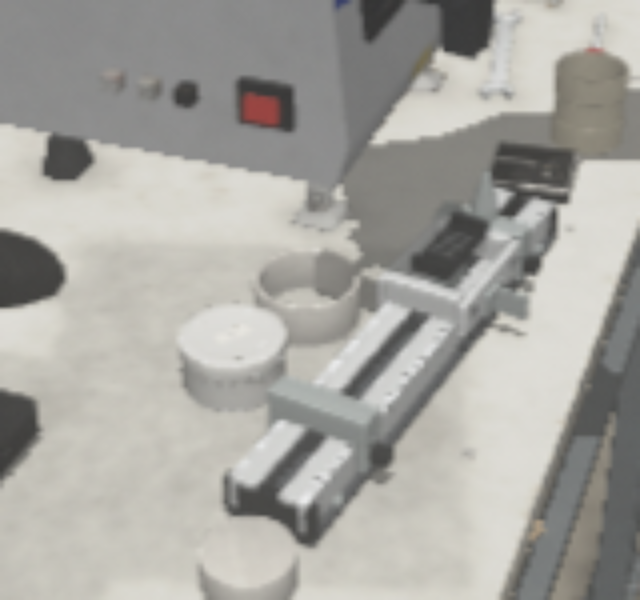

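Run:
```python
import pickle,cv2
cp,im=pickle.load(open('w3.pkl','rb'));cv2.imwrite('pics/d2.png',cv2.resize(im[145:215,210:320],None,fx=7,fy=7,interpolation=cv2.INTER_CUBIC)[:,:,::-1])
```

```text
(no output)
```

View pics/d2.png

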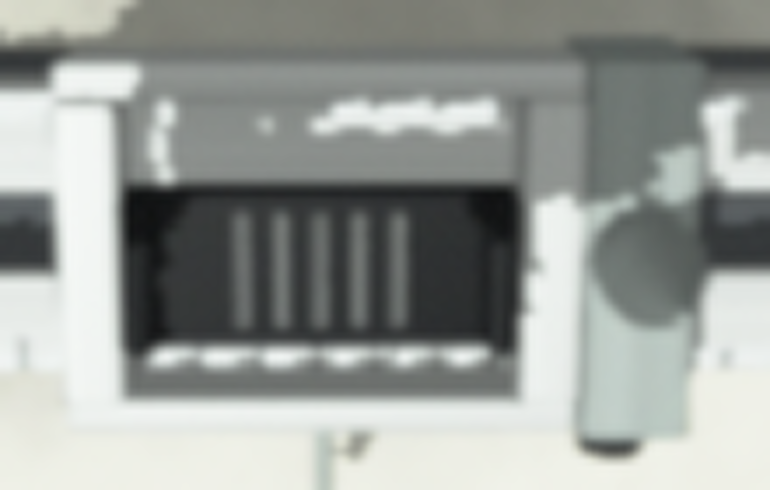

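The close-up shows the slider's right block flush against the pinned stop (crop column ~585) with no gap, and the plate free. I'm handing in.

Run:
```python
from plant import r
print(r.finish_job())
```

```text
the job is handed in; nothing more can be done
None
```

The slider now rests against the marked stop (the one with the pin, at the right), and I handed the job in at about 11 s of the 35 s allowed.

- **Pressing:** I pressed the brake plate down with the closed fingertips until it read about 11 N, which by the tool height is roughly 4 mm of travel.
- **Sliding:** With the plate held down, I pushed the slider about 60 mm. It stopped moving and an 8 N side reaction built up, which showed it had reached the stop.
- **Letting go:** I eased the side push to about 3 N, then lifted the fingers straight up, 14 cm clear.

**Last checks:**
- The wrist picture shows no visible gap between slider and stop.
- The side picture shows the plate standing up again.
- Measured force on the tool was close to zero.
- The loose things look unmoved by eye; I didn't measure their positions.
- I couldn't read the slider and plate joints directly, and handing in reports no verdict.

No check failed or disagreed, apart from measured tool positions being a few mm off the commanded ones during moves.

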